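# Load the strip jig, click its clamp home and bolt it

### The job

Lay the long aluminium bar flat in the bed of the jig, crosswise between the two rails and in front of the stops. Then push the clamp carriage against it, all the way home until its spring plunger clicks over the ridge, and last slide the carriage's bolt fully into its keeper. Leave the short bar and the other things on the table where they lie.

Things in the scene. Friction and masses are not known exactly. Their poses are not given: they have to be found in the camera images.
- jig: Strip jig fixed to the table: plywood board 180 x 250 x 12 mm, x -75 to 105, y -125 to 125 in its frame. Origin at table height z = 0; +x is the way the carriage closes (away from the robot), +y (left) the way the bolt is thrown. Board top at z = 12 mm. Two steel rails 10 mm high run along x, inner faces at y = -68 and 68, outer faces at -80 and 80.
- bed (a point): On the board's top where the bar may be laid, at jig x = 55, y = 0, z = 12 mm; jig axes. The bed is the bare board between rails, carriage and stops. Stops: steel, 16 mm high, 15 deep, 24 wide, near faces at jig x = 75, centred at y = -50 and 50, open between. The bed is 74 to 90 mm long (x) with the carriage open, 19.5 when home; the carriage pushes the bar up to the stops.
- bar: The long bar: plain aluminium, square section, 120 x 18 x 18 mm, about 0.1 kg, loose on the table to the left or the right of the jig. Origin at the centre of its underside; x along its length, z up. Its centre is 9 mm above its origin.
- short_bar: A similar but shorter aluminium bar, 75 x 18 x 18 mm, on the other side of the jig; not needed. Origin at the centre of its underside, x along its length.
- carriage (a joint): Clamp carriage along jig +x, m: 0 open, 0.070 home at its end stop; starts at 0 to 0.015. Aluminium block 45 mm deep, top 30 mm above the table, front face at jig x = -14.5 mm + value. Under 1 N friction, stays where left. From about 0.057 the plunger climbs the ridge (about 6 N, more if fast); past about 0.067 it drops behind it, draws the carriage to 0.070 and holds it.
- ridge (a point): Top of the detent ridge: a low steel bar across the board at jig x = 27, y = -107 to -89, 3 mm high. The carriage's spring plunger, an upright 8 mm steel pin on a roller, at its right end (jig x = -37 mm + joint carriage, y = -98, top 47 mm above the table), rides over it; keep the fingers off the pin.
- grip_top (a point): Centre of the top of the carriage's black upright grip block: 20 mm along jig x, 24 mm along jig y, 28 mm tall above the carriage's top; this point is 58 mm above the table. Jig axes. At jig x = -37 mm + joint carriage, y = -35. Pinch it along jig y or push its -x face.
- bolt (a joint): Steel barrel bolt on the carriage, m along jig +y: 0 drawn back, 0.026 fully thrown; starts at 0 to 0.004. About 1 N friction, stays where left. Round bar of 10 mm lying along jig y on the carriage, axis 36.5 mm above the table, tip at jig y = 92 mm + value. It enters the keeper only when the carriage is home; thrown earlier it hits the keeper or stops the carriage.
- knob_top (a point): Centre of the top of the bolt's upright knob: 14 mm diameter, top 60 mm above the table, free for 18 mm above the bolt's bar (30 mm beside the bar). At jig x = -37 mm + joint carriage, y = 35 mm + joint bolt. Pinch it along jig x or push it from its -y side. The barrel guide on the carriage (top 45 mm above the table) lies at jig y = 74 to 92.
- keeper (a point): Centre of the keeper's opening on the jig's left edge, at jig x = 33, y = 106, 36.5 mm above the table: two steel cheeks 16 mm long in y, 15 mm apart in x, with a strap over the top (top 50 mm above the table).
- tape: Ring of white plastic, a bystander, 68 mm outer diameter, 16 mm high, loose; origin at the centre of its underside.
- tweezers: Brass tweezers, a bystander, 115 mm long, 8 mm high, loose; origin on the table at the middle, x along them.
- bowl: White ceramic bowl, a bystander, 100 mm diameter, 45 mm high, loose; origin at the centre of its underside.
- brush: Flat paint brush with a wooden handle, about 200 mm long, a bystander, lying loose beyond the jig on the right; x along it.
There are look-alikes about, which are no part of the job. Leave any purple look-alike of the bar alone.

How it is judged:
By the outcome, as a careful person would: the job done as asked, in the order asked, and still so for the second after the job is handed in, with the robot touching nothing.
It also fails if it takes over 61 s, if anything falls off the work surface, if the arm or the gripper's body presses on something with over 40 N, if the wrist force passes 120 N, or if a joint passes its speed limit or range.

### The arm

A 6-joint arm with a two-finger parallel gripper is mounted at the origin on the work surface. World frame = base frame: x ahead of the robot, y to its left, z up, the work surface at z = 0. Lengths are in m, angles in rad, forces in N, time in s.
With the tool pointing down it reaches from about 0.275 to 0.75 m from the base axis. Payload 10.2 kg.
Tool frame: the origin (TCP) lies midway between the tips of the shut fingers; the grasp point (between the pads) lies 19 mm behind it (robot.pinch_z is the distance from the TCP to the grasp point, in m); z points along the fingers, y is the line along which they close (so a half turn about z gives the same grasp; the last joint's range is limited). The gripper opens to 88 mm and grips with 3 to 60 N. Pads are 18 mm wide; open, the fingers measure 123 mm over their backs; the gripper's body (75 mm by 187 mm) begins 45 mm behind the grasp point.
Start: joints at [-1.433, 0.313, 1.498, -0, 1.331, -0.223], TCP at [0.185, -0.491, 0.239] pointing down, gripper open.
Joint ranges: [-2.94, 2.94], [-0.97, 2.17], [0.19, 2.56], [-1.23, 4.37], [0.02, 3.11], [-2.88, 2.88]. Speed limits (rad/s): [2.39, 2.39, 3.01, 3.14, 3.14, 3.14].

### API

Orientations are given as a rotation vector (axis times angle).
In Python, from plant import robot gives the robot as it stands.
- The arm moves only by the shell command python3 -m handwheel 'ROWS' [FORCE]. ROWS is text: rows parted by semicolons, each of 7 numbers parted by spaces: the opening, from 0 (shut) to 1 (fully open), then the shift along the tool's x, y, z in m, then the turn, a rotation vector about the tool's x, y, z in rad. In form: fingers tx ty tz rx ry rz; .... A call has 1 to 12 rows; each row shifts and turns the commanded pose from where the row before left it, along the tool's axes as they then stand; what a row does not reach is not made up. A row lasts 1/8 s, in which the tool goes at most 62.5 mm and 10.7 degrees, less where a joint would pass 70% of its speed; a pose out of reach is approached as far as the arm can. A call is refused whole if a number of a shift passes 0.0625 or a number of a turn 0.188, either way. A call with a gripper value outside its range is refused whole. The fingers move at their own pace and stop on an object; FORCE is the grip in N (left out, the last holds). Time passes only in rows, so rows that do not move let the fingers close. It gives the time, the measured TCP pose, the force, the opening and the grip force at its end, in the units of the state.
- robot.get_obs(): the state, without advancing time (a new reading comes with each control period).
- robot.read_camera(name): name is "scene" or "top" or "wrist"; returns the picture (400x640x3 uint8, red, green, blue); there is no depth.
- robot.camera_model(name): a dict with "intrinsics" (3x3 intrinsics, pixels), "cam_to_world" (4x4, takes a point from camera to world coordinates). Camera axes: x right, y down, z forward; pixel columns grow to the right and rows downward; lengths in m; the calibration is good to about 2 mm. A picture is of the moment at which its call begins: read the wrist's pose just before it. camera_model takes no time and is no camera call; for the wrist camera it gives the pose at the moment of the call.
- robot.job_done(): hands the job in; it is judged then, once.
Trained networks look in the newest picture that a camera, given by its name, has taken for a name from the list of things; names that differ only in an ending like _2 or _b are one class to them, and where a whole thing is asked for, a point or a joint stands for the part that bears it (a point fixed in the world has none). Each returns a list of dicts, best first, with "conf" (0 to 1); they miss things now and then, are a little off and sometimes report something else, mostly with a low value. They report only what shows in the picture. A call takes as long as a camera call. They do not tell look-alikes from the thing itself.
- robot.regions_of(camera, target): "pixels" (400x640 bool, what is visible of it) and "at" ([column, row] in pixels, amid what is visible of it).
The state is a dict: "t": time; "joints": joint angles; "joint_vel": joint speeds; "joint_efforts": joint torques, N m; "eef_pos": TCP position; "tool_rot": TCP orientation; "ft_force": force on the tool from outside, world axes, zero at the start; "moment": the same for the moment, N m; "gripper_width": finger opening in m; "finger_force": force on a finger pad.
Only numpy, scipy, OpenCV 4.12 (cv2) and the standard library are available. Lean on these libraries where they do the work, as an engineer would, in place of code of your own. Each camera call takes 0.05 s, during which the arm holds its last target. There are 200 camera calls.

## Working session

There is one attempt and no reset: what is moved stays moved. The work goes in short steps, Python scripts to look and compute and a shell command to move; the robot and the scene stay as the last step left them, time stands still between calls to the robot, and variables do not carry over. Pictures are saved under pics/ and viewed, at most 10 in all, crops included, and the job is handed in when it is done.

```bash
mkdir -p pics; ls
cat > h.py <<'E'
import numpy as np, cv2
from plant import robot
from scipy.spatial.transform import Rotation as R
def snap(cam,name=None):
    m=robot.camera_model(cam); im=robot.read_camera(cam)
    if name: cv2.imwrite(f'pics/{name}.png',im[:,:,::-1])
    return im,m
def ray(m,px,z):
    K=np.array(m['intrinsics']);T=np.array(m['cam_to_world'])
    d=T[:3,:3]@np.linalg.solve(K,[px[0],px[1],1.]);o=T[:3,3]
    return o+d*(z-o[2])/d[2]
def proj(m,p):
    K=np.array(m['intrinsics']);T=np.array(m['cam_to_world'])
    c=T[:3,:3].T@(np.array(p)-T[:3,3]);c=K@c;return c[:2]/c[2]
E
python3 - <<'E'
from h import *
o=robot.get_obs();print(o['t'],o['eef_pos'],o['tool_rot'],o['gripper_width'])
im,m=snap('top','top0');print(np.round(m['cam_to_world'],3))
for n in ['bar','short_bar','jig','carriage','grip_top','knob_top','bolt','keeper']:
    for r in robot.regions_of('top',n)[:3]:
        px=np.argwhere(r['pixels'])[:,::-1].astype(np.float32)
        b=cv2.minAreaRect(px) if len(px) else None
        print(n,round(r['conf'],2),r['at'],len(px),b, ray(m,r['at'],0.018).round(3))
E
```

```text
pics
0.0 [ 0.18527086 -0.49095301  0.23816594] [-3.08936686e+00 -5.63408051e-01 -8.53595853e-05] 0.08822622292432233
[[-0.002 -0.991  0.134  0.4  ]
 [-1.     0.003  0.011 -0.01 ]
 [-0.011 -0.134 -0.991  1.133]
 [ 0.     0.     0.     1.   ]]
bar 0.73 [420.3, 300.8] 367 ((420.52947998046875, 299.61761474609375), (46.081764221191406, 8.973817825317383), 75.96376037597656) [ 0.274 -0.296  0.018]
bar 0.67 [424.6, 234.9] 260 ((422.9525146484375, 236.99774169921875), (7.134773254394531, 40.2401237487793), 2.726310968399048) [ 0.454 -0.315  0.018]
bar 0.62 [403.8, 116.7] 247 ((405.0000305175781, 118.00001525878906), (6.559298515319824, 39.98048400878906), 38.65980911254883) [ 0.798 -0.268  0.018]
short_bar 0.74 [205.1, 238.6] 220 ((207.59814453125, 240.56927490234375), (8.265792846679688, 27.44051170349121), 35.21759033203125) [0.445 0.301 0.018]
jig 0.61 [254.2, 258.4] 175 ((259.5000305175781, 265.5000305175781), (22.62741470336914, 24.041629791259766), 45.0) [0.39  0.161 0.018]
jig 0.58 [311.7, 185.6] 5322 ((313.3893127441406, 185.63818359375), (62.04002380371094, 87.10212707519531), 76.2
[... 411 characters left out ...]
5001220703125), (3.7947332859039307, 14.230249404907227), 71.56504821777344) [0.539 0.032 0.018]
knob_top 0.52 [314.7, 184.8] 5368 ((313.47869873046875, 185.8779754638672), (62.92894744873047, 88.04731750488281), 75.69972229003906) [ 0.597 -0.008  0.018]
bolt 0.65 [298.9, 200.7] 56 ((299.9794616699219, 201.94522094726562), (4.096440315246582, 16.385761260986328), 69.44395446777344) [0.552 0.037 0.018]
keeper 0.7 [314.7, 185.8] 5439 ((313.0, 186.00001525878906), (62.57419204711914, 87.79788208007812), 75.96376037597656) [ 0.594 -0.008  0.018]
keeper 0.18 [368.8, 257.6] 43 ((366.3181457519531, 266.9623718261719), (4.32225227355957, 37.07682418823242), 11.689370155334473) [ 0.391 -0.158  0.018]
```

View pics/top0.png

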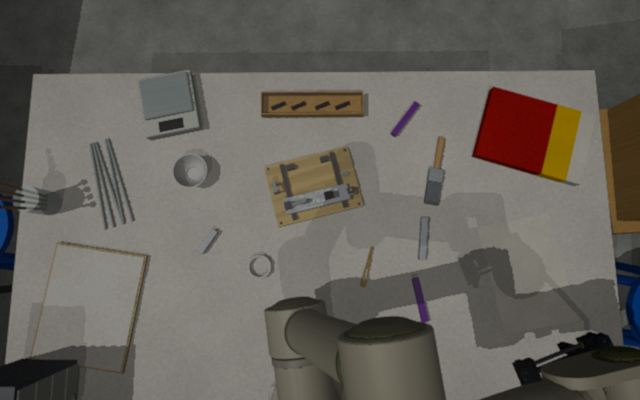

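The long grey bar lies right of the jig at (424,237). The two purple bars at (420,300) and (405,118) are the look-alikes. The short bar is at (210,240), and the jig is at about (314,186), turned about 14°.

```bash
cat >> h.py <<'E'
def goto(p,yaw,rows=True):
    """tool-frame total shift and z-turn from present measured pose to TCP p, pointing down, tool x at yaw (mod pi)"""
    o=robot.get_obs();A=R.from_rotvec(o['tool_rot'])
    best=None
    for k in(-1,0,1):
        B=R.from_euler('z',yaw+k*np.pi)*R.from_rotvec([np.pi,0,0])
        t=(A.inv()*B).as_rotvec()
        if best is None or np.linalg.norm(t)<np.linalg.norm(best): best=t
    d=A.inv().apply(np.array(p)-o['eef_pos'])
    print('t',o['t'],'q6',o['joints'][5].round(2),'shift mm',(d*1e3).round(1),'turn',best.round(3))
E
python3 - <<'E'
from h import *
im,m=snap('top')
def rect(n,i,z):
    r=robot.regions_of('top',n)[i]
    px=np.argwhere(r['pixels'])[:,::-1]
    w=np.array([ray(m,p,z)[:2] for p in px],np.float32)
    return cv2.minAreaRect(w*1000)
print('jig',[rect('jig',i,.012) for i in (0,1)])
print('bar',[rect('bar',i,.012) for i in (0,1)])
A=R.from_rotvec(robot.get_obs()['tool_rot']).as_matrix();print(A.round(3))
w=robot.camera_model('wrist');T=np.array(w['cam_to_world']);o=robot.get_obs()
print('cam in tool',A.T@(T[:3,3]-o['eef_pos']),'\n',(A.T@T[:3,:3]).round(3),w['intrinsics'])
goto([.454-.05,-.315,.25],0); goto([.454,-.315,.25],np.pi/2)
E
```

```text
jig [((368.022216796875, -154.2216339111328), (14.087929725646973, 108.78311920166016), 74.64591979980469), ((596.0728759765625, -3.8410186767578125), (181.91534423828125, 251.80007934570312), 13.367156028747559)]
bar [((795.6000366210938, -273.4977111816406), (16.437211990356445, 120.89757537841797), 51.190311431884766), ((277.0433044433594, -299.1331787109375), (124.19495391845703, 25.389034271240234), 11.374000549316406)]
[[ 0.936  0.353  0.   ]
 [ 0.353 -0.936  0.   ]
 [ 0.    -0.    -1.   ]]
cam in tool [ 7.16561327e-02 -8.19813923e-05 -1.45923803e-01] 
 [[-0.001 -0.96  -0.281]
 [ 1.    -0.001 -0.   ]
 [-0.    -0.281  0.96 ]] [[333.73712407   0.         318.49396616]
 [  0.         333.73712407 201.86277191]
 [  0.           0.           1.        ]]
t 0.7 q6 -0.22 shift mm [266.8 -87.7 -11.3] turn [-0.    -0.     0.361]
t 0.7 q6 -0.22 shift mm [313.6 -70.  -11.3] turn [ 0.   -0.   -1.21]
```

```bash
python3 -m handwheel '1 0 0 0 0 0 0.181;1 0 0 0 0 0 0.18;1 .0448 -.0293 0 0 0 0;1 .0448 -.0293 0 0 0 0;1 .0448 -.0293 0 0 0 0;1 .0448 -.0293 0 0 0 0;1 .0448 -.0293 0 0 0 0;1 .0448 -.0293 0 0 0 0;1 0 0 0 0 0 0'
python3 - <<'E'
from h import *
im,m=snap('wrist','w1')
for r in robot.regions_of('wrist','bar')[:3]:
    px=np.argwhere(r['pixels'])[:,::-1]
    w=np.array([ray(m,p,.018)[:2] for p in px],np.float32)
    print(r['conf'],r['at'],cv2.minAreaRect(w*1000),im[r['pixels']].mean(0))
E
```

```text
t: 1.82
eef_pos: [0.4562, -0.3134, 0.2385]
tool_rot: [-3.141, -0.007, -0.0]
ft_force: [0.1, -0.0, 0.0]
gripper_width: 0.0879
finger_force: 0.0
0.74 [302.0, 291.4] ((282.068115234375, -297.1817321777344), (127.39105224609375, 21.720327377319336), 11.439628601074219) [ 93.96206897  61.01494253 115.39425287]
0.59 [315.7, 177.2] ((447.6528015136719, -312.056640625), (18.21320343017578, 119.3370361328125), 84.24105072021484) [157.58001265 158.90069576 163.0683112 ]
```

View pics/w1.png

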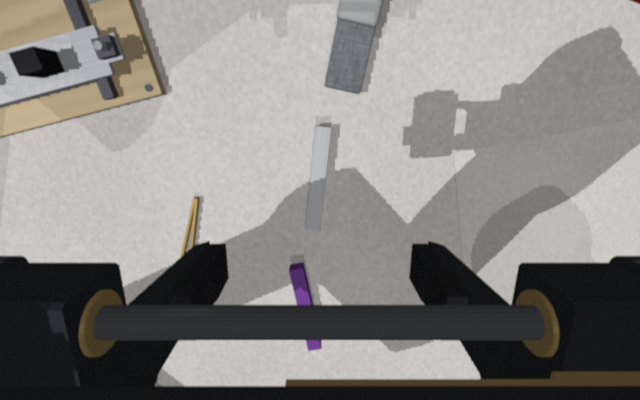

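Grey bar found at (316,177): 119 x 18 mm, centre (0.448, -0.312), yaw about -0.1. It is clear of the purple bar at (302,291).

```bash
python3 -m handwheel '0.6 -.008 -.0014 0.03 0 0 0.1;0.6 0 0 .055 0 0 0;0.6 0 0 .055 0 0 0;.6 0 0 .05 0 0 0;.6 0 0 .03 0 0 0;.6 0 0 .012 0 0 0;.6 0 0 0 0 0 0' 25
python3 - <<'E'
from h import *
goto([.4477,-.312,.0045],-.1)
im,m=snap('wrist')
for r in robot.regions_of('wrist','bar')[:3]:
    px=np.argwhere(r['pixels'])[:,::-1]
    w=np.array([ray(m,p,.018)[:2] for p in px],np.float32)
    print(r['conf'],r['at'],cv2.minAreaRect(w*1000),im[r['pixels']].mean(0))
E
```

```text
t: 2.8
eef_pos: [0.4458, -0.3147, 0.007]
tool_rot: [3.138, -0.159, -0.0]
ft_force: [-0.4, 0.6, 0.2]
gripper_width: 0.0531
finger_force: 0.0
t 2.8 q6 0.84 shift mm [ 1.7 -2.9  2.5] turn [ 0.     0.    -0.001]
0.75 [310.1, 233.2] ((447.494384765625, -311.8774108886719), (17.853961944580078, 120.1021728515625), 84.25247192382812) [138.5302201  139.81646675 143.7639455 ]
```

```bash
python3 -m handwheel '.6 .0017 -.0028 0.0025 0 0 0;.6 0 0 0 0 0 0;0 0 0 0 0 0 0;0 0 0 0 0 0 0;0 0 0 0 0 0 0;0 0 0 0 0 0 0' 25
python3 -c "
from h import *
goto([.4477,-.312,.0045],-.1)"
```

```text
t: 3.65
eef_pos: [0.4481, -0.3115, 0.0042]
tool_rot: [-3.138, 0.157, 0.0]
ft_force: [-0.2, -0.3, 0.2]
gripper_width: 0.0177
finger_force: 25.0
t 3.65 q6 0.85 shift mm [-0.4  0.6 -0.3] turn [-0.  0. -0.]
```

```bash
python3 -m handwheel '0 0 0 -.03 0 0 0;0 0 0 -.055 0 0 0;0 0 0 -.055 0 0 0;0 0 0 -.055 0 0 0;0 .0207 -.0472 0 0 0 0;0 .0207 -.0472 0 0 0 0;0 .0207 -.0472 0 0 0 0;0 .0207 -.0472 0 0 0 0;0 .0207 -.0472 0 0 0 0;0 .0207 -.0472 0 0 0 0;0 .0207 -.0472 0 0 0 0;0 0 0 0 0 0 0'
python3 -m handwheel '0 0 0 0 0 0 -.173;0 0 0 0 0 0 -.173;0 0 0 0 0 0 -.173;0 0 0 0 0 0 -.173;0 0 0 0 0 0 -.173;0 0 0 0 0 0 -.173;0 0 0 0 0 0 -.173;0 0 0 0 0 0 -.173;0 0 0 0 0 0 -.173;0 0 0 0 0 0 -.173;0 0 0 0 0 0 -.173;0 0 0 0 0 0 0'
cat > jig.py <<'E'
from h import *
im,m=snap('wrist','w2')
for n in ['jig','carriage','grip_top','knob_top','bolt','keeper','bar']:
    for r in robot.regions_of('wrist',n)[:2]:
        px=np.argwhere(r['pixels'])[:,::-1].astype(np.float32)
        print(n,round(r['conf'],2),np.round(r['at']),len(px),np.round(px.min(0)),px.max(0))
goto([.6252,.0029,.2],1.805)
E
python3 jig.py
```

```text
t: 5.15
eef_pos: [0.6259, 0.0057, 0.1985]
tool_rot: [-3.137, 0.151, 0.001]
ft_force: [-0.4, -1.1, -0.9]
gripper_width: 0.018
finger_force: 25.0
t: 6.65
eef_pos: [0.625, 0.0019, 0.1991]
tool_rot: [-1.952, -2.461, 0.001]
ft_force: [-0.4, -0.7, -1.2]
gripper_width: 0.0179
finger_force: 25.0
jig 0.64 [276. 126.] 33372 [187.  40.] [384. 268.]
carriage 0.67 [247. 163.] 8706 [215.  75.] [275. 264.]
grip_top 0.66 [250. 166.] 8839 [215.  75.] [275. 266.]
knob_top 0.91 [242. 136.] 804 [229.  75.] [250. 159.]
bolt 0.7 [242. 134.] 757 [229. 101.] [249. 159.]
keeper 0.84 [277. 129.] 33499 [187.  40.] [384. 266.]
bar 0.56 [274. 128.] 32632 [188.  41.] [383. 263.]
bar 0.55 [319. 234.] 8532 [296. 137.] [341. 378.]
t 7.05 q6 -0.41 shift mm [ 0.2 -0.1 -0.8] turn [-0.     0.    -0.003]
```

View pics/w2.png

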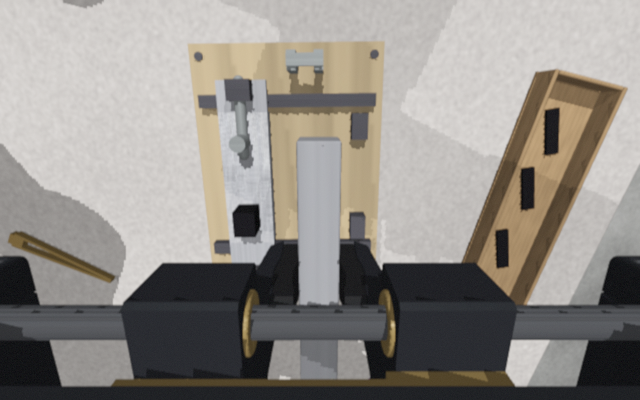

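Run:
```python
from h import *
from scipy.optimize import least_squares
m=robot.camera_model('wrist')
P=[(190,44,-75,125,12),(383,41,105,125,12),(352,112,75,62,28),(350,212,75,-38,28),(198,96,-75,80,22),(376,93,105,80,22)]
w=[ray(m,p[:2],p[4]/1e3)*1e3 for p in P]
def f(v):
    c,s=np.cos(v[2]),np.sin(v[2])
    return np.array([[v[0]+c*p[2]-s*p[3]-q[0],v[1]+s*p[2]+c*p[3]-q[1]] for p,q in zip(P,w)]).ravel()
S=least_squares(f,[581,-7,.23],loss='soft_l1');print(S.x,f(S.x).reshape(-1,2).round(1))
print(np.linalg.norm(w[0]-w[1]))
x,y,t=S.x
def J(q): 
    d=ray(m,q[:2],q[2])[:2]*1e3-[x,y];c,s=np.cos(t),np.sin(t);return (c*d[0]+s*d[1]).round(1),(c*d[1]-s*d[0]).round(1)
print('front face ',J((269,160,.03)),'knob',J((238,144,.06)),'grip',J((244,215,.058)),'bar far end mid',J((318,140,.213)))
open('pose.txt','w').write(f'{x} {y} {t}')
xx,yy=x+48*np.cos(t),y+48*np.sin(t)
goto([xx/1e3,yy/1e3,.0175],t+np.pi/2)
```

```text
[ 5.81186164e+02 -5.46492132e+00  2.40567680e-01] [[-3.1  0.4]
 [ 0.7  0.7]
 [-0.3 -0.7]
 [ 0.8 -4.1]
 [-8.8 -0.4]
 [ 6.8  2.5]]
176.23248231906848
front face  (np.float64(-2.7), np.float64(19.5)) knob (np.float64(-23.8), np.float64(38.2)) grip (np.float64(-23.8), np.float64(-25.9)) bar far end mid (np.float64(44.5), np.float64(56.3))
t 7.05 q6 -0.41 shift mm [  2.6   3.1 181.7] turn [-0.     0.    -0.009]
```

```bash
cat > fit.py <<'E'
from h import *
from scipy.optimize import least_squares
def fit(m,P,v0):
    w=[ray(m,p[:2],p[4]/1e3)*1e3 for p in P]
    def f(v):
        c,s=np.cos(v[2]),np.sin(v[2])
        return np.array([[v[0]+c*p[2]-s*p[3]-q[0],v[1]+s*p[2]+c*p[3]-q[1]] for p,q in zip(P,w)]).ravel()
    S=least_squares(f,v0,loss='soft_l1',f_scale=3,x_scale=[1,1,.01]);print(S.x.round(3),f(S.x).reshape(-1,2).round(1).tolist());return S.x
E
python3 - <<'E'
from fit import *
m=robot.camera_model('wrist')
P=[(190,44,-75,125,12),(383,41,105,125,12),(352,112,75,62,28),(350,212,75,-38,28)]
x,y,t=fit(m,P,[581,-7,.23])
open('pose.txt','w').write(f'{x} {y} {t}')
xx,yy=x+47*np.cos(t),y+47*np.sin(t)
goto([xx/1e3,yy/1e3,.017],t+np.pi/2)
E
```

```text
[ 5.81786e+02 -4.84400e+00  2.44000e-01] [[-2.9, 0.6], [0.7, 1.6], [0.0, 0.1], [1.5, -3.1]]
t 7.05 q6 -0.41 shift mm [  3.2   2.9 182.2] turn [-0.     0.    -0.013]
```

```bash
python3 -m handwheel '0 .0025 .003 0.03 0 0 -.01;0 0 0 .04 0 0 0;0 0 0 .04 0 0 0;0 0 0 .03 0 0 0;0 0 0 .014 0 0 0;0 0 0 0 0 0 0'
python3 -c "
from h import *
x,y,t=np.loadtxt('pose.txt')
goto([(x+47*np.cos(t))/1e3,(y+47*np.sin(t))/1e3,.017],t+np.pi/2)
snap('wrist','w3')"
```

```text
t: 7.8
eef_pos: [0.6276, 0.0059, 0.045]
tool_rot: [-1.937, -2.473, 0.0]
ft_force: [0.9, 0.3, -1.4]
gripper_width: 0.0175
finger_force: 25.0
t 7.8 q6 -0.42 shift mm [ 0.6 -0.1 28. ] turn [-0.001 -0.    -0.003]
```

View pics/w3.png

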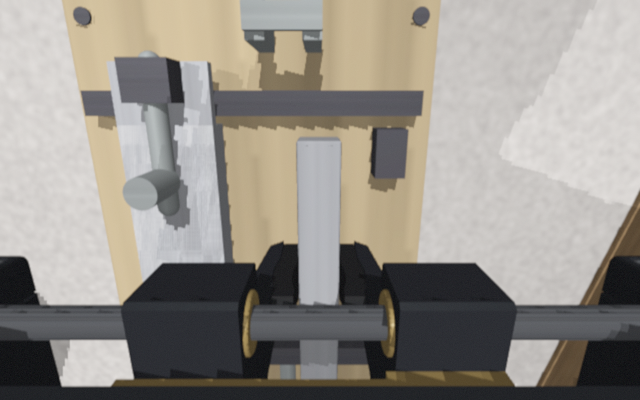

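Run:
```python
from h import *
m=robot.camera_model('wrist');x,y,t=np.loadtxt('pose.txt')
def J(u,v,z): 
    d=ray(m,(u,v),z)[:2]*1e3-[x,y];c,s=np.cos(t),np.sin(t);return (c*d[0]+s*d[1]).round(1),(c*d[1]-s*d[0]).round(1)
print('bar end',J(318,138,.0585),'bar bottom sides',J(297,150,.0585),J(341,150,.0585),'rail inner',J(300,116,.022),'rail inner ends',J(230,116,.022),J(420,116,.022),'stop L',J(376,128,.028),J(376,177,.028),'carr front',J(213,110,.03),'board corner',J(438,100,.012))
```

```text
bar end (np.float64(46.9), np.float64(58.7)) bar bottom sides (np.float64(38.5), np.float64(54.0)) (np.float64(56.0), np.float64(53.9)) rail inner (np.float64(38.0), np.float64(65.9)) rail inner ends (np.float64(3.5), np.float64(66.0)) (np.float64(97.2), np.float64(65.7)) stop L (np.float64(74.7), np.float64(60.4)) (np.float64(75.8), np.float64(36.3)) carr front (np.float64(-2.2), np.float64(69.0)) board corner (np.float64(108.8), np.float64(73.3))
```

Bar (318,138 at its far end) sits between carriage and stops, 7 mm clear of the rail. Lowering it now.

```bash
python3 -m handwheel '0 0 0 .018 0 0 0;0 0 0 .007 0 0 0;0 0 0 .002 0 0 0;0 0 0 0.0005 0 0 0;0 0 0 0 0 0 0'
python3 - <<'E'
import numpy as np
x,y,t=np.loadtxt('pose.txt');x+=2*np.sin(t);y-=2*np.cos(t);open('pose.txt','w').write(f'{x} {y} {t}')
E
```

```text
t: 8.48
eef_pos: [0.6279, 0.0059, 0.0181]
tool_rot: [1.937, 2.473, 0.0]
ft_force: [0.0, 0.2, -1.4]
gripper_width: 0.0176
finger_force: 25.0
```

```bash
python3 -m handwheel '0 0 0 .0008 0 0 0;0 0 0 .0007 0 0 0;0 0 0 0 0 0 0' 
python3 -m handwheel '.38 0 0 0 0 0 0;.38 0 0 0 0 0 0;.38 0 0 0 0 0 0;.38 0 0 -.02 0 0 0;.38 0 0 -.04 0 0 0;.38 0 0 -.04 0 0 0;.38 0 0 0 0 0 0'
python3 - <<'E'
from h import *
x,y,t=np.loadtxt('pose.txt')
snap('wrist','w4')
# push target behind grip: jig (-80,-35)
for jx,jy,z in((-37-10-9+12-25,-15,.12),(-90,-35,.12)):
    goto([(x+jx*np.cos(t)-jy*np.sin(t))/1e3,(y+jx*np.sin(t)+jy*np.cos(t))/1e3,z],t+np.pi/2)
E
```

```text
t: 8.85
eef_pos: [0.6277, 0.0059, 0.0163]
tool_rot: [1.937, 2.473, 0.0]
ft_force: [0.6, 0.4, -0.2]
gripper_width: 0.018
finger_force: 25.0
t: 9.72
eef_pos: [0.6293, 0.0057, 0.1209]
tool_rot: [1.933, 2.468, 0.006]
ft_force: [0.1, -0.4, -0.9]
gripper_width: 0.0337
finger_force: 0.0
t 9.775 q6 -0.42 shift mm [ -16.4 -116.7   -1.9] turn [ 0.003  0.001 -0.002]
t 9.775 q6 -0.42 shift mm [ -36.4 -137.7   -1.9] turn [ 0.003  0.001 -0.002]
```

View pics/w4.png

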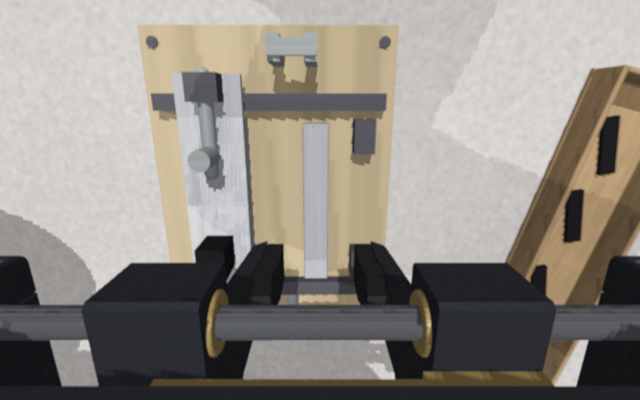

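Bar lies flat and crosswise in the bed, (303–328, 125–278) in the picture. Next, turn and pinch the grip block.

```bash
python3 -m handwheel '.6 0 0 0 0 0 .1745;.6 0 0 0 0 0 .1745;.6 0 0 0 0 0 .1745;.6 0 0 0 0 0 .1745;.6 0 0 0 0 0 .1745;.6 0 0 0 0 0 .1745;.6 0 0 0 0 0 .1745;.6 0 0 0 0 0 .1745;.6 0 0 0 0 0 .1745;.6 -.036 .018 0 0 0 0;.6 -.036 .018 0 0 0 0;.6 0 0 0 0 0 0'
python3 - <<'E'
from h import *
x,y,t=np.loadtxt('pose.txt')
im,m=snap('wrist','w5')
for jx,jy,z in((-24.7,-35,.034),):
    goto([(x+jx*np.cos(t)-jy*np.sin(t))/1e3,(y+jx*np.sin(t)+jy*np.cos(t))/1e3,z],t)
def W(jx,jy,z): return [(x+jx*np.cos(t)-jy*np.sin(t))/1e3,(y+jx*np.sin(t)+jy*np.cos(t))/1e3,z]
for q in((-24.7,-35,.058),(-14.7,-23,.058),(-14.7,-47,.058),(-24.7,37,.06)):print(q,proj(m,W(*q)).round())
E
```

```text
t: 11.28
eef_pos: [0.5648, -0.0474, 0.1157]
tool_rot: [-3.118, -0.376, 0.003]
ft_force: [0.2, -0.1, 0.8]
gripper_width: 0.0529
finger_force: 0.0
t 11.325 q6 1.04 shift mm [ 0.9  0.3 81.9] turn [-0.001  0.001 -0.004]
(-24.7, -35, 0.058) [318. 217.]
(-14.7, -23, 0.058) [299. 202.]
(-14.7, -47, 0.058) [337. 202.]
(-24.7, 37, 0.06) [206. 218.]
```

View pics/w5.png

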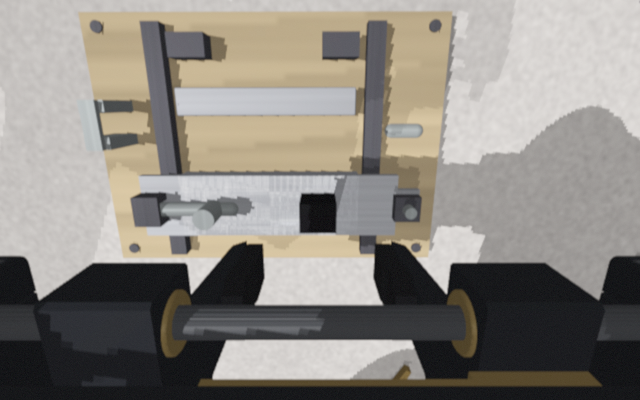

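Grip block at (318,215), as predicted; bar parallel to the stops. Descending to pinch.

```bash
python3 -m handwheel '.6 .001 0 .03 0 0 0;.6 0 0 .03 0 0 0;.6 0 0 .019 0 0 0;.6 0 0 0 0 0 0;0 0 0 0 0 0 0;0 0 0 0 0 0 0;0 0 0 0 0 0 0;0 0 0 0 0 0 0' 40
python3 - <<'E'
from h import *
x,y,t=np.loadtxt('pose.txt')
p=robot.get_obs()['eef_pos'][:2]*1e3-[x,y];print(p@[np.cos(t),np.sin(t)],p@[-np.sin(t),np.cos(t)])
E
```

```text
t: 12.32
eef_pos: [0.5677, -0.046, 0.0378]
tool_rot: [3.118, 0.38, 0.001]
ft_force: [-0.9, 1.9, 2.8]
gripper_width: 0.024
finger_force: 40.0
-23.66254735872255 -34.49301834262076
```

```bash
python3 -m handwheel '0 .008 0 0 0 0 0;0 .01 0 0 0 0 0;0 .007 0 0 0 0 0;0 .004 0 0 0 0 0;0 .004 0 0 0 0 0;0 .004 0 0 0 0 0;0 .004 0 0 0 0 0;0 .002 0 0 0 0 0;0 0 0 0 0 0 0'
python3 - <<'E'
from h import *
x,y,t=np.loadtxt('pose.txt')
p=robot.get_obs()['eef_pos'][:2]*1e3-[x,y];print(p@[np.cos(t),np.sin(t)],p@[-np.sin(t),np.cos(t)])
im,m=snap('wrist','w6')
E
```

```text
t: 13.45
eef_pos: [0.61, -0.0356, 0.0378]
tool_rot: [3.118, 0.38, 0.002]
ft_force: [0.1, 1.5, 4.6]
gripper_width: 0.0237
finger_force: 40.0
19.96450837903739 -34.64493480928586
```

View pics/w6.png

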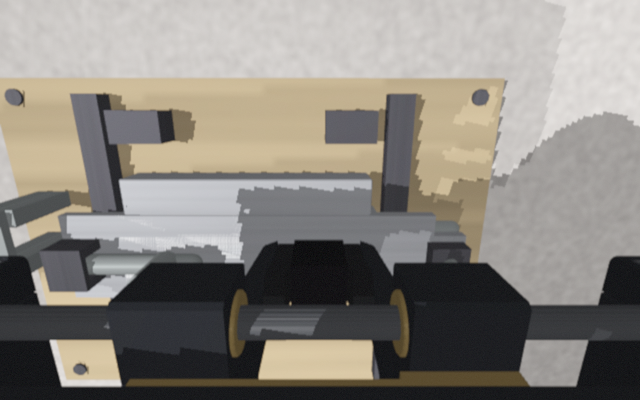

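The bar is square against the carriage front (rows 180–215) and close to the stops. Pushing slowly over the ridge.

```bash
for i in 1; do :; done; python3 -m handwheel '0 .002 0 0 0 0 0;0 .002 0 0 0 0 0;0 .002 0 0 0 0 0;0 .002 0 0 0 0 0;0 .0015 0 0 0 0 0;0 0 0 0 0 0 0'
python3 - <<'E'
from h import *
x,y,t=np.loadtxt('pose.txt')
p=robot.get_obs()['eef_pos'][:2]*1e3-[x,y];print(p@[np.cos(t),np.sin(t)],p@[-np.sin(t),np.cos(t)])
E
```

```text
t: 14.25
eef_pos: [0.6191, -0.0333, 0.0378]
tool_rot: [3.118, 0.38, 0.002]
ft_force: [-1.0, 2.2, 4.6]
gripper_width: 0.0236
finger_force: 40.0
29.288906457073203 -34.617781379371685
```

```bash
python3 -m handwheel '0 .001 0 0 0 0 0;0 .001 0 0 0 0 0;0 0 0 0 0 0 0';python3 -m handwheel '0 .001 0 0 0 0 0;0 .001 0 0 0 0 0;0 0 0 0 0 0 0'
python3 - <<'E'
from h import *
x,y,t=np.loadtxt('pose.txt')
p=robot.get_obs()['eef_pos'][:2]*1e3-[x,y];print(p@[np.cos(t),np.sin(t)],p@[-np.sin(t),np.cos(t)])
E
```

```text
t: 14.62
eef_pos: [0.6212, -0.0328, 0.0378]
tool_rot: [3.118, 0.38, 0.003]
ft_force: [0.5, 1.6, 4.6]
gripper_width: 0.0237
finger_force: 40.0
t: 15.0
eef_pos: [0.6233, -0.0323, 0.0378]
tool_rot: [3.118, 0.38, 0.004]
ft_force: [2.3, 3.6, 4.7]
gripper_width: 0.0238
finger_force: 40.0
33.604878959284974 -34.63702929941027
```

```bash
python3 -m handwheel '0 .001 0 0 0 0 0;0 0 0 0 0 0 0';python3 -m handwheel '0 .001 0 0 0 0 0;0 0 0 0 0 0 0'
```

```text
t: 15.25
eef_pos: [0.6241, -0.032, 0.0378]
tool_rot: [3.118, 0.38, 0.003]
ft_force: [2.2, 3.2, 6.0]
gripper_width: 0.0235
finger_force: 40.0
t: 15.5
eef_pos: [0.6244, -0.032, 0.0378]
tool_rot: [3.118, 0.38, 0.0]
ft_force: [-1.4, 1.5, 8.8]
gripper_width: 0.0238
finger_force: 40.0
```

```bash
python3 -m handwheel '0 .001 0 0 0 0 0;0 0 0 0 0 0 0'; python3 -m handwheel '0 .001 0 0 0 0 0;0 0 0 0 0 0 0'
```

```text
t: 15.75
eef_pos: [0.6245, -0.032, 0.0378]
tool_rot: [3.118, 0.38, -0.004]
ft_force: [-7.5, -0.0, 11.1]
gripper_width: 0.0237
finger_force: 40.0
t: 16.0
eef_pos: [0.6245, -0.032, 0.0377]
tool_rot: [-3.118, -0.38, 0.008]
ft_force: [-13.7, -2.0, 15.0]
gripper_width: 0.0236
finger_force: 40.0
```

```bash
python3 -m handwheel '0 -.0025 0 0 0 0 0;.45 0 0 0 0 0 0;.45 0 0 0 0 0 0;.45 0 0 -.02 0 0 0;.45 0 0 -.03 0 0 0;0 -.0018 -.0193 0 0 0 0;0 0 -.0193 0 0 0 0;0 0 0 0 0 0 0;0 0 0 0 0 0 0'
python3 - <<'E'
from h import *
x,y,t=np.loadtxt('pose.txt')
p=robot.get_obs()['eef_pos'][:2]*1e3-[x,y];print(p@[np.cos(t),np.sin(t)],p@[-np.sin(t),np.cos(t)])
im,m=snap('wrist','w7')
E
```

```text
t: 17.12
eef_pos: [0.6125, 0.005, 0.0865]
tool_rot: [-3.118, -0.38, 0.002]
ft_force: [-1.0, -0.3, -0.5]
gripper_width: 0.0019
finger_force: 0.0
32.193145919354734 4.15644080536814
```

View pics/w7.png

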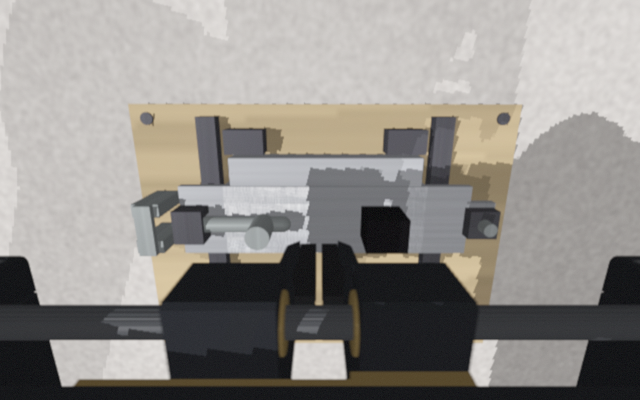

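The bar is against the stops and the carriage is home. The knob is at (258,235), the grip block at (385,230), and the shut fingers hang between them. Lowering and pushing the bolt.

```bash
python3 -m handwheel '0 .001 0 .02 0 0 0;0 0 0 .02 0 0 0;0 0 0 0 0 0 0'; python3 -m handwheel '0 0 -.004 0 0 0 0;0 0 -.004 0 0 0 0;0 0 -.004 0 0 0 0;0 0 -.004 0 0 0 0;0 0 -.003 0 0 0 0;0 0 0 0 0 0 0'
python3 - <<'E'
from h import *
x,y,t=np.loadtxt('pose.txt')
p=robot.get_obs()['eef_pos'][:2]*1e3-[x,y];print(p@[np.cos(t),np.sin(t)],p@[-np.sin(t),np.cos(t)])
im,m=snap('wrist','w8')
E
```

```text
t: 17.55
eef_pos: [0.6129, 0.0048, 0.0458]
tool_rot: [-3.118, -0.379, 0.004]
ft_force: [-0.1, -0.5, 0.1]
gripper_width: 0.0004
finger_force: 0.0
t: 18.3
eef_pos: [0.6092, 0.0238, 0.0473]
tool_rot: [-3.118, -0.38, -0.0]
ft_force: [0.0, -0.3, 0.6]
gripper_width: 0.0004
finger_force: 0.1
33.485587358664375 23.17163987156605
```

View pics/w8.png

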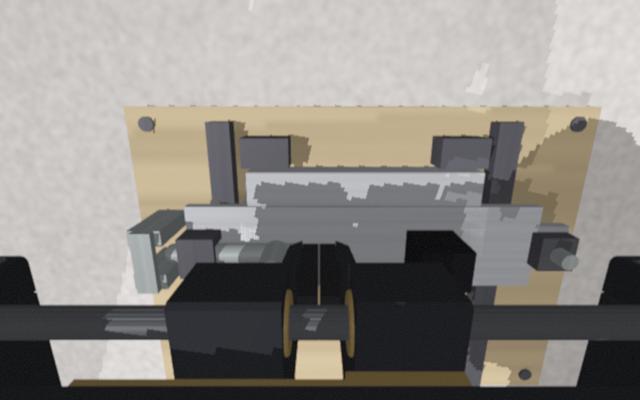

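Knob now sits just left of the fingers, at about column 280, and the bolt is heading for the keeper at (150,250). Continuing.

```bash
python3 -m handwheel '0 0 -.003 0 0 0 0;0 0 -.003 0 0 0 0;0 0 -.003 0 0 0 0;0 0 -.003 0 0 0 0;0 0 0 0 0 0 0'; python3 -m handwheel '0 0 -.002 0 0 0 0;0 0 -.002 0 0 0 0;0 0 0 0 0 0 0';python3 -m handwheel '0 0 -.002 0 0 0 0;0 0 -.001 0 0 0 0;0 0 0 0 0 0 0'
```

```text
t: 18.98
eef_pos: [0.6061, 0.0356, 0.0472]
tool_rot: [-3.118, -0.38, 0.0]
ft_force: [-0.9, -0.2, -0.5]
gripper_width: 0.0006
finger_force: 0.0
t: 19.35
eef_pos: [0.6052, 0.0393, 0.0472]
tool_rot: [-3.118, -0.38, 0.0]
ft_force: [0.7, -0.7, -0.4]
gripper_width: 0.0005
finger_force: 0.2
t: 19.73
eef_pos: [0.6049, 0.0406, 0.0472]
tool_rot: [3.116, 0.379, 0.001]
ft_force: [2.4, -8.1, -1.9]
gripper_width: 0.0001
finger_force: 4.3
```

```bash
python3 -m handwheel '0 0 -.0015 0 0 0 0;0 0 0 0 0 0 0';  python3 - <<'E'
from h import *
x,y,t=np.loadtxt('pose.txt')
p=robot.get_obs()['eef_pos'][:2]*1e3-[x,y];print(p@[np.cos(t),np.sin(t)],p@[-np.sin(t),np.cos(t)])
E
python3 -m handwheel '0 0 .004 0 0 0 0;0 0 .004 0 0 0 0;0 0 0 -.05 0 0 0;0 0 .03 -.03 0 0 0;0 0 .03 0 0 0 0;0 -.04 .01 0 0 0 0;0 0 0 0 0 0 0'
python3 - <<'E'
from h import *
x,y,t=np.loadtxt('pose.txt')
im,m=snap('wrist','w9')
def W(jx,jy,z): return [(x+jx*np.cos(t)-jy*np.sin(t))/1e3,(y+jx*np.sin(t)+jy*np.cos(t))/1e3,z]
for q in((33,61,.06),(33,35,.06),(33,-35,.058),(33,118,.0365)):print(q,proj(m,W(*q)).round())
E
```

```text
t: 19.98
eef_pos: [0.6049, 0.0409, 0.0473]
tool_rot: [3.114, 0.379, 0.002]
ft_force: [2.2, -15.5, -3.0]
gripper_width: 0.0005
finger_force: 7.4
33.50579894637872 40.755633678405886
t: 20.85
eef_pos: [0.5826, -0.0425, 0.1272]
tool_rot: [-3.118, -0.377, 0.002]
ft_force: [-0.5, -0.3, -0.2]
gripper_width: 0.0003
finger_force: 0.0
(33, 61, 0.06) [168. 154.]
(33, 35, 0.06) [209. 154.]
(33, -35, 0.058) [319. 153.]
(33, 118, 0.0365) [102. 150.]
```

View pics/w9.png

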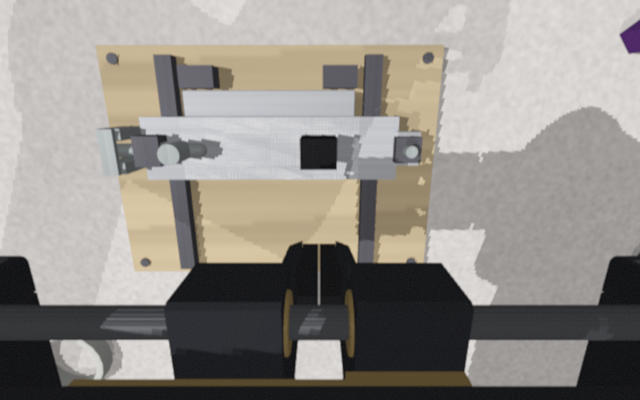

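The knob is at (168,154), exactly where the fully thrown bolt should put it. The carriage is home, the bar is clamped against the stops, and the robot is clear.

```bash
python3 -c "
from plant import robot
print(robot.job_done())"
```

```text
the job is handed in; nothing more can be done
None
```

The job is done and handed in at about 21 s: the long bar lies flat in the bed against the stops, the carriage is home past its detent, and the bolt is fully in its keeper. I did not touch the short bar or the other things, though I took no overview picture at the end to confirm it.

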